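# Strip the handed wire guides from the indexing turret

### The job

Turn the turret until the left-hand wire guide stands at the front, at the brass pointer, unscrew that guide there (75 degrees anticlockwise, then lift it straight out) and lower it into the bin on the robot's left. Then turn the turret to bring the right-hand guide to the pointer, unscrew it in the same way and lower it into the bin on the robot's right. Lower the guides in rather than dropping them from a height, leave the straight guides screwed in, and leave the other things on the bench where they are.

Things in the scene. Friction and masses are not known exactly. Their poses are not given: they have to be found in the camera images.
- turret: Round steel disc, 270 mm across, turning about the vertical axis through its origin (centre of its underside, 30 mm above the bench; disc top 15 mm higher). Five sockets at 0, 72, 144, 216, 288 degrees from its own x (anticlockwise from above): handed guides at 144 and 216 (either way round), straight ones at 0 and 288, 72 empty. No clicks, no stops near; friction 0.25 N m holds it.
- hub_bar (a point): Centre of the black grip bar on the turret's hub, on the turning axis, 140 mm above the bench: 50 mm long along the turret's x, 16 mm wide, 30 mm high, on a round post 36 mm across. Grip it from above across its width and twist to turn the turret. The tops of the guides around it are 108 mm above the bench.
- front_place (a point): The point, fixed to the turret's base, where the origin of a seated guide stands when exactly at the front: 100 mm from the turning axis, 46 mm above the bench, on the line from the axis to the brass pointer. The pointer is an upright brass post, top 57 mm above the bench, beside the disc, 158 mm from the axis, on the robot's side.
- socket_a (a point): Top centre of the socket at 144 degrees, 59 mm above the bench, 100 mm from the turning axis. Each socket is a square aluminium block 44 mm wide, 14 mm high, with a slot 32 x 16 mm along the turret's x. The guide's lug bar is caught under its lips until it is turned in line with the slot.
- socket_b (a point): Top centre of the socket at 216 degrees, like socket_a. Screwed in, a guide's x is at -75 degrees (-1.31 rad) from the turret's x. Turned 75 degrees ANTICLOCKWISE seen from above (62 to 82 will do; a stop lies 8 degrees beyond 75) its x lies along the turret's x and it lifts straight out, free after 20 mm. While locked it has 2 mm of play and turns easily.
- guide_left: Left-hand wire guide, bare steel, 62 mm tall, 0.14 kg, upright, screwed in a socket. Origin: centre of its underside. A flat arm 9 mm wide, 20 to 27 mm above the origin, reaches 44 mm out along its own -y, then bends square to the LEFT, seen from above looking out along the arm (to its own +x), to a small upright eye 16 mm across, 30 mm aside.
- guide_right: Right-hand wire guide, the exact mirror image of the left-hand one: its arm reaches out along its own -y and bends to the RIGHT (to its own -x). Same foot, head, mass and sizes, and it unscrews the same way, anticlockwise.
- guide_left_head (a point): Centre of the left-hand guide's square head, on its axis, 46 mm above its origin. The head, 20 x 20 mm and 30 to 62 mm above the origin, faces square to the guide's x and y, is the place to grip, from above. Below: round barrel 20 mm across, flange 40 mm across (13 to 17 mm, resting on the socket's top), stem, and a lug bar 28 x 8 x 5 mm along the guide's x.
- guide_right_head (a point): Centre of the right-hand guide's square head: the same head, 46 mm above its origin.
- guide_straight: A straight guide: the same foot and head but no arm, only a round collar 26 mm across. It stays screwed in the turret.
- guide_straight2: The second straight guide, like the first. It stays screwed in the turret.
- bin_left: Open blue plastic bin on the robot's left (+y), fixed to the bench: 200 (x) x 160 (y) mm, 60 mm high, walls 4 mm, floor about 4 mm. Origin: centre of its underside.
- bin_right: The same bin on the robot's right (-y).
- spray_can: Bystander: white spray can, 53 mm across, 160 mm tall.
- ink_stamp: Bystander: black and grey hand stamp, 45 x 25 mm, 78 mm tall.
- tape_roll: Bystander: grey roll of tape lying flat, 96 mm across, 24 mm high.
- pliers: Bystander: small pliers with red handles lying flat, about 140 mm long, 12 mm high.
- screwdriver: Bystander: screwdriver lying flat.
- clip_pot: Bystander: empty black plastic bowl, 70 mm across, 50 mm high.
- brush: Bystander: hand brush lying flat.
There are look-alikes about, which are no part of the job. What is shaped like the guide_straight2 but blue or brown is not meant.

How it is judged:
By the outcome, as a careful person would: the job done as asked, in the order asked, and still so for the second after the job is handed in, with the robot touching nothing.
It also fails if it takes over 72 s, if anything falls off the work surface, if the arm or the gripper's body presses on something with over 40 N, if the wrist force passes 120 N, or if a joint passes its speed limit or range.

### The arm

A 7-joint arm with a two-finger parallel gripper is mounted at the origin on the work surface. World frame = base frame: x ahead of the robot, y to its left, z up, the work surface at z = 0. Lengths are in m, angles in rad, forces in N, time in s.
With the tool pointing down it reaches from about 0.425 to 0.875 m from the base axis. Payload 4.7 kg.
Tool frame: the origin (TCP) lies on the centre line of the jaws, within the pads' length; the fingertips stand ctrl.tcp_to_tips ahead of it and the grasp point (between the pads) lies 2 mm behind it (ctrl.tcp_to_tips is the distance from the TCP to the fingertips, in m); z points along the fingers, y is the line along which they close (so a half turn about z gives the same grasp; the last joint's range is limited). The gripper opens to 87 mm and grips with 3 to 60 N. Pads are 19 mm wide; open, the fingers measure 117 mm over their backs; the gripper's body (75 mm by 190 mm) begins 51 mm behind the grasp point.
Start: joints at [1.153, 0.321, -0.07, 1.45, 0.023, 1.371, -0.057], TCP at [0.272, -0.59, 0.24] pointing down, gripper open.
Joint ranges: [-2.86, 2.86], [-0.3, 2.09], [-1.38, 1.24], [0.06, 2.45], [-1.56, 4.7], [0.09, 2.05], [-2.69, 2.69]. Speed limits (rad/s): [2.57, 2.57, 3.14, 3.14, 3.14, 3.14, 3.14].

### API

Orientations are given as a rotation vector (axis times angle).
In Python, from bench import ctrl, optics, close_job gives the robot as it stands.
- The arm moves only by the shell command python3 -m inch 'ROWS' [OPENING] [FORCE]. ROWS is JSON, a list of rows, each a list of 2 entries, a list of its own where there are three numbers: the shift along the tool's x, y, z in mm, then the turn, a rotation vector about the tool's x, y, z in degrees. In form: [[[x, y, z], [ax, ay, az]], ...]. A call has exactly 10 rows; each row shifts and turns the commanded pose from where the row before left it, along the tool's axes as they then stand; what a row does not reach is not made up. A row lasts 1/10 s, in which the tool goes at most 50 mm and 8.59 degrees, less where a joint would pass 70% of its speed; a pose out of reach is approached as far as the arm can. A call is refused whole if a number of a shift passes 50 or a number of a turn 8.59, either way. A call with a gripper value outside its range is refused whole. OPENING is the closure, from 0 (fully open) to 1 (shut), set as the call begins (- or left out, the last holds). The fingers move at their own pace and stop on an object; FORCE is the grip in N (left out, the last holds). Time passes only in rows, so rows that do not move let the fingers close, or fill a call up. It gives the time, the measured TCP pose, the force and the opening at its end, in the units of the state.
- ctrl.get_state(): the state, without advancing time (a new reading comes with each control period).
- optics.get_image(name): name is "side" or "top"; returns a dict with "image" (420x560x3 uint8, red, green, blue), "fx", "fy", "cx", "cy" (pixels), "R" (3x3) and "t" (3): a world point X has camera coordinates R X + t. Camera axes: x right, y down, z forward; pixel columns grow to the right and rows downward; lengths in m; the calibration is good to about 2 mm. A picture is of the moment at which its call begins. There is no depth.
- close_job(): hands the job in, once; it reports no verdict.
The state is a dict: "time": time; "joint_positions": joint angles; "qd": joint speeds; "joint_torque": joint torques, N m; "position": TCP position; "tool_rot": TCP orientation; "ft_force": force on the tool from outside, world axes, zero at the start; "torque": the same for the moment, N m; "grip_width": opening from 0.0 (shut) to 1.0 (fully open).
Only numpy, scipy, OpenCV 4.12 (cv2) and the standard library are available. Lean on these libraries where they do the work, as an engineer would, in place of code of your own. Each camera call takes 0.05 s, during which the arm holds its last target. There are 200 camera calls.

## Working session

There is one attempt and no reset: what is moved stays moved. The work goes in short steps, Python scripts to look and compute and a shell command to move; the robot and the scene stay as the last step left them, time stands still between calls to the robot, and variables do not carry over. Pictures are saved under pics/ and viewed, on a budget of 10 in all, crops included, one or two more only if the job needs it, and the job is handed in when it is done.

```bash
ls; mkdir -p pics
cat > h.py <<'E'
import numpy as np, cv2
from bench import ctrl, optics
def grab(n,f=None):
    d=optics.get_image(n)
    for k in("R","t"): d[k]=np.array(d[k]).reshape((3,3) if k=="R" else 3)
    if f: cv2.imwrite("pics/"+f,d["image"][:,:,::-1])
    return d
def ray(d,u,v,z):
    c=-d["R"].T@d["t"]; r=d["R"].T@np.array([(u-d["cx"])/d["fx"],(v-d["cy"])/d["fy"],1])
    return c+r*(z-c[2])/r[2]
def pix(d,X):
    p=d["R"]@np.array(X)+d["t"]; return np.array([d["fx"]*p[0]/p[2]+d["cx"],d["fy"]*p[1]/p[2]+d["cy"]])
E
python3 - <<'E'
from h import *
for n in("top","side"):
    d=grab(n,n+"0.png"); print(n,-d["R"].T@d["t"],d["fx"],d["R"].round(2).tolist())
print(ctrl.get_state(),ctrl.tcp_to_tips)
E
```

```text
pics
top [0.54928707 0.03331516 1.22741141] 459.82028380567544 [[0.01, -1.0, 0.0], [-1.0, -0.01, -0.04], [0.04, -0.0, -1.0]]
side [0.22151296 1.12898706 0.79412996] 542.5152442062414 [[-0.95, -0.32, 0.0], [-0.17, 0.48, -0.86], [0.28, -0.81, -0.51]]
{'time': 0.1, 'joint_positions': array([ 1.15309631,  0.32173861, -0.07010183,  1.45157655,  0.02257748,
        1.37079625, -0.05691383]), 'qd': array([ 0.00130484, -0.00124268, -0.00094288, -0.00363093,  0.00016394,
        0.00072968,  0.00010781]), 'joint_torque': array([-7.64578981e-04, -4.92572129e+01, -4.05915454e-01, -3.13395560e+01,
       -6.39481377e-02,  3.95981292e-02,  1.04799731e-04]), 'position': array([ 0.27180318, -0.5899178 ,  0.23856583]), 'tool_rot': array([-3.06701139e+00, -6.72694058e-01,  6.84960778e-04]), 'ft_force': array([ 0.12066162, -0.1598817 , -0.47200563]), 'torque': array([-0.02313966,  0.0247258 ,  0.02546195]), 'grip_width': 1.0020245134689725} 0.017
```

View pics/top0.png

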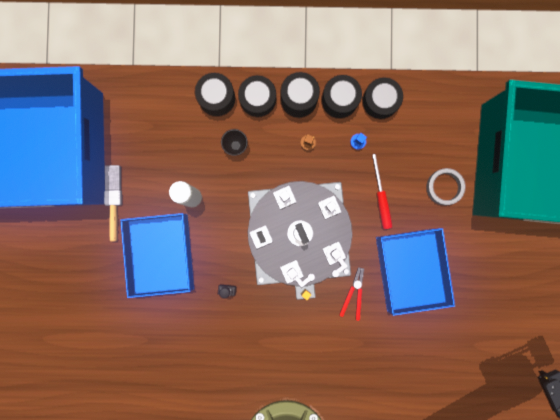

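View pics/side0.png

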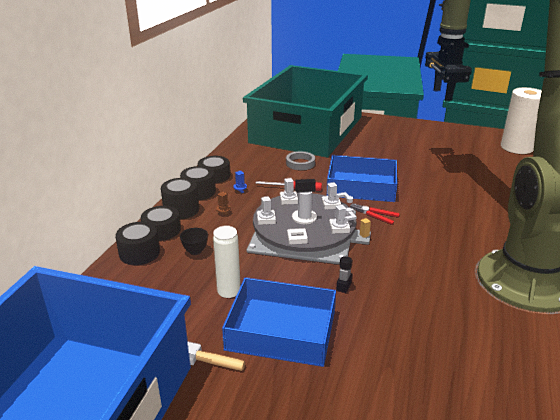

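Top view: the turret hub is at about (300,233), the pointer at (306,295) and the empty socket at (261,237). Armed guides are at (292,270) and (335,255), straight ones at (286,197) and (330,207). The look-alikes are brown at (308,142) and blue at (359,141). Next: a close crop and measurements.

Run:
```python
from h import *
d=grab("top"); im=d["image"]
c=cv2.resize(im[175:310,235:370],None,fx=4.4,fy=4.4,interpolation=cv2.INTER_CUBIC); cv2.imwrite("pics/crop1.png",c[:,:,::-1])
hsv=cv2.cvtColor(im,cv2.COLOR_RGB2HSV)
def cents(m,lo,hi,roi):
    n,l,s,ce=cv2.connectedComponentsWithStats(m.astype(np.uint8)); 
    return [(ce[i].round(1),s[i,4],s[i,:4]) for i in range(1,n) if lo<s[i,4]<hi and roi[0]<ce[i][0]<roi[2] and roi[1]<ce[i][1]<roi[3]]
R=(235,175,370,310)
g=hsv[:,:,2]; s=hsv[:,:,1]
y=(hsv[:,:,0]>18)&(hsv[:,:,0]<32)&(s>130)&(g>130)
for q in cents(y,10,400,R): print("ptr",q, ray(d,*q[0],.057))
b=(g<60)
for q in cents(b,15,600,R): print("dark",q, ray(d,*q[0],.155))
w=(g>170)&(s<60)
for q in cents(w,15,900,R): print("white",q, ray(d,*q[0],.108))
bl=(hsv[:,:,0]>100)&(hsv[:,:,0]<125)&(s>120)
for q in cents(bl,1500,9000,(100,200,480,330)): print("bin",q[0],q[1:], ray(d,*q[0],.03))
disc=(s<60)&(g>60)&(g<150)
for q in cents(disc,1500,20000,R): print("disc",q,ray(d,*q[0],.045))
```

```text
ptr (array([306.1, 294.8]), np.int32(49), array([302, 291,   9,   9], dtype=int32)) [ 0.39541355 -0.04495278  0.057     ]
white (array([331.1, 200.3]), np.int32(550), array([318, 183,  25,  36], dtype=int32)) [ 0.632316   -0.09975033  0.108     ]
white (array([284.2, 196.5]), np.int32(363), array([273, 185,  24,  24], dtype=int32)) [0.63992333 0.01481987 0.108     ]
white (array([255.5, 197.9]), np.int32(232), array([248, 190,  22,  24], dtype=int32)) [0.63547004 0.08477513 0.108     ]
white (array([298.9, 232.1]), np.int32(432), array([286, 219,  28,  28], dtype=int32)) [ 0.55362826 -0.02216196  0.108     ]
white (array([260.7, 236.2]), np.int32(313), array([249, 225,  24,  24], dtype=int32)) [0.54231996 0.07062258 0.108     ]
white (array([337.1, 258.6]), np.int32(581), array([322, 241,  28,  36], dtype=int32)) [ 0.49063218 -0.11579025  0.108     ]
white (array([297.2, 277.4]), np.int32(642), array([280, 260,  35,  39], dtype=int32)) [ 0.4437823  -0.01944361  0.108     ]
white (array([263.4, 276.2]), np.int32(213), array([256, 263,  22,  21], dtype=int32)) [0.44552399 0.06255022 0.108     ]
white (array([357.4, 284. ]), np.int32(58), array([354, 280,   8,   9], dtype=int32)) [ 0.42990277 -0.16563672  0.108     ]
bin [156.6 255.1] (np.int32(5290), array([121, 213,  73,  85], dtype=int32)) [0.48892842 0.34259583 0.03      ]
bin [415.5 271.5] (np.int32(5307), array([377, 228,  78,  87], dtype=int32)) [ 0.45602722 -0.33022908  0.03      ]
```

View pics/crop1.png

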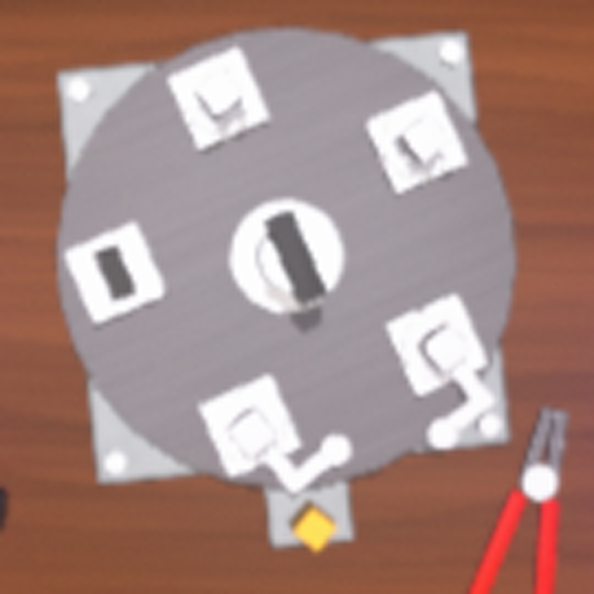

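The crop gives, in crop pixels, socket block centres at 0° (218,100), 72° (115,275), 144° (249,426), 216° (436,343) and 288° (417,142). The guide at 144° bends left looking outwards, so it is guide_left. The one at 216° bends right, so it is guide_right.

```bash
cat > geo.py <<'E'
from h import *
from scipy.optimize import least_squares
def yaw_tool():
    from scipy.spatial.transform import Rotation as Ro
    s=ctrl.get_state(); M=Ro.from_rotvec(s["tool_rot"]).as_matrix()
    return s,M,np.degrees(np.arctan2(M[1,1],M[0,1]))
def to_tool(p):
    s,M,y=yaw_tool(); return (M.T@(np.array(p)-s["position"])*1000).round(1)
E
python3 - <<'E'
from geo import *
d=grab("top")
cr={0:(218,100),72:(115,275),144:(249,426),216:(436,343),288:(417,142)}
P={a:ray(d,235+u/4.4-.4,175+v/4.4-.4,.059)[:2] for a,(u,v) in cr.items()}
f=lambda x:np.concatenate([P[a]-x[:2]-.1*np.array([np.cos(x[2]+np.radians(a)),np.sin(x[2]+np.radians(a))]) for a in P])
r=least_squares(f,[.55,-.02,.4]); print("axis",r.x[:2],"yaw",np.degrees(r.x[2]),"res mm",(r.fun*1000).round(1))
p=np.array([.3954,-.045]); v=p-r.x[:2]; print("ptr dist",np.linalg.norm(v),"dir",np.degrees(np.arctan2(*v[::-1])))
print("front",r.x[:2]+.1*v/np.linalg.norm(v))
b=ray(d,235+297/4.4-.4,175+258/4.4-.4,.155); print("bar",b)
print("to hub",to_tool([*r.x[:2],.22]),yaw_tool()[2])
E
```

```text
axis [ 0.55158089 -0.02699167] yaw 24.483771379671623 res mm [-0.8 -0.3 -0.6 -0.2  0.4  0.7  0.9  0.5  0.  -0.6]
ptr dist 0.15721568224688864 dir -173.42259535257716
front [ 0.45223909 -0.03844621]
bar [ 0.55090626 -0.02732707  0.155     ]
to hub [ 489.7 -394.3   19.3] -65.25853626290453
```

```bash
python3 -m inch '[[[20,-16,0],[0,0,0]],[[35,-28,0],[0,0,0]],[[35,-28,0],[0,0,0]],[[35,-28,0],[0,0,0]],[[35,-28,0],[0,0,0]],[[35,-28,0],[0,0,0]],[[35,-28,0],[0,0,0]],[[35,-28,0],[0,0,0]],[[35,-28,0],[0,0,0]],[[35,-28,0],[0,0,0]]]' 0 40
python3 -c "
from geo import *
print(to_tool([.5516,-.0270,.142]),yaw_tool()[2])"
```

```text
time: 1.2
position: [0.4645, -0.205, 0.2397]
tool_rot: [3.068, 0.673, 0.0]
ft_force: [1.4, -0.2, -1.4]
grip_width: 1.001
[ 153.6 -125.3   97.6] -65.26438347611821
```

```bash
python3 -m inch '[[[32,-26,0],[0,0,0]],[[32,-26,0],[0,0,0]],[[30,-24,0],[0,0,0]],[[24,-20,0],[0,0,0]],[[15,-12,0],[0,0,0]],[[10,-8,0],[0,0,0]],[[5,-4,15],[0,0,0]],[[3,-3,15],[0,0,0]],[[0,0,15],[0,0,0]],[[0,0,5],[0,0,0]]]' 0 40
python3 -c "
from geo import *
print(to_tool([.5516,-.0270,.142]),yaw_tool()[2])
d=grab('top','top1.png');c=cv2.resize(d['image'][170:310,225:375],None,fx=4,fy=4);cv2.imwrite('pics/c2.png',c[:,:,::-1])"
```

```text
time: 2.2
position: [0.5478, -0.0331, 0.1864]
tool_rot: [-3.068, -0.671, 0.007]
ft_force: [-0.4, -0.1, -0.7]
grip_width: 0.999
[ 6.2 -3.9 44.4] -65.34349890426346
```

```bash
python3 -c "
from geo import *
print(to_tool([.5516,-.0270,.142]))
d=grab('side');c=cv2.resize(d['image'][130:270,220:400],None,fx=4,fy=4);cv2.imwrite('pics/c3.png',c[:,:,::-1])"
```

```text
[ 6.  -3.9 44.6]
```

View pics/c3.png

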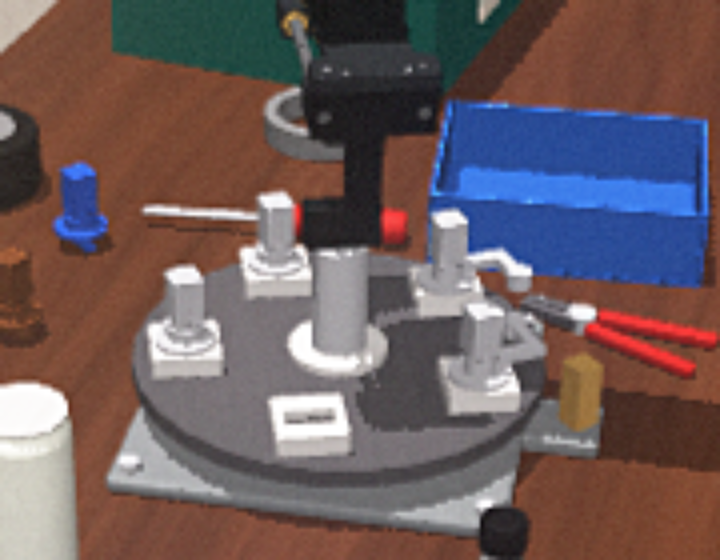

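The side crop shows the gripper directly over the hub bar, with the bar at about (345,215) and the fingers lined up across it. I'll descend and grip.

```bash
python3 -m inch '[[[3,-2,6],[0,0,0]],[[3,-2,8],[0,0,0]],[[0,0,10],[0,0,0]],[[0,0,10],[0,0,0]],[[0,0,7],[0,0,0]],[[0,0,3],[0,0,0]],[[0,0,0],[0,0,0]],[[0,0,0],[0,0,0]],[[0,0,0],[0,0,0]],[[0,0,0],[0,0,0]]]' 0 50
python3 -m inch '[[[0,0,0],[0,0,0]],[[0,0,0],[0,0,0]],[[0,0,0],[0,0,0]],[[0,0,0],[0,0,0]],[[0,0,0],[0,0,0]],[[0,0,0],[0,0,0]],[[0,0,0],[0,0,-1]],[[0,0,0],[0,0,-1]],[[0,0,0],[0,0,-2]],[[0,0,0],[0,0,-2]]]' 1 50
python3 -c "
from geo import *
print(to_tool([.5516,-.0270,.142]),yaw_tool()[2])"
```

```text
time: 3.3
position: [0.5538, -0.0258, 0.1459]
tool_rot: [3.068, 0.673, 0.001]
ft_force: [0.2, -0.5, -0.1]
grip_width: 0.998
time: 4.3
position: [0.5532, -0.0252, 0.1455]
tool_rot: [-3.028, -0.835, 0.001]
ft_force: [-1.5, 2.5, 1.3]
grip_width: 0.197
[-2.3  0.7  3.5] -59.16765641191874
```

```bash
python3 -m inch '[[[0,0,0],[0,0,-3]],[[0,0,0],[0,0,-3]],[[0,0,0],[0,0,-2]],[[0,0,0],[0,0,-2]],[[0,0,0],[0,0,-1.3]],[[0,0,0],[0,0,-0.5]],[[0,0,0],[0,0,0]],[[0,0,0],[0,0,0]],[[0,0,0],[0,0,0]],[[0,0,0],[0,0,0]]]' 1 50
python3 -c "
from geo import *
print(to_tool([.5516,-.0270,.142]),yaw_tool()[2],yaw_tool()[0]['torque'])"
```

```text
time: 5.3
position: [0.5527, -0.0247, 0.1455]
tool_rot: [-2.926, -1.14, 0.002]
ft_force: [-4.6, 3.2, 4.4]
grip_width: 0.184
[-2.4  0.9  3.5] -47.42902630947997 [ 0.60052875  0.91675291 -0.21688562]
```

```bash
python3 -m inch '[[[0,0,0],[0,0,0]],[[0,0,0],[0,0,0]],[[0,0,0],[0,0,0]],[[0,0,0],[0,0,0]],[[0,0,-5],[0,0,0]],[[0,0,-10],[0,0,0]],[[0,0,-15],[0,0,0]],[[0,0,-20],[0,0,0]],[[0,0,-15],[0,0,0]],[[0,0,-10],[0,0,0]]]' 0 50
python3 -m inch '[[[-20,10,0],[0,0,0]],[[-40,20,0],[0,0,0]],[[-40,20,0],[0,0,0]],[[-40,15,0],[0,0,0]],[[-35,10,0],[0,0,4]],[[0,0,0],[0,0,8]],[[0,0,0],[0,0,8]],[[0,0,0],[0,0,8]],[[0,0,0],[0,0,8]],[[0,0,0],[0,0,8]]]' 0 50
python3 - <<'E'
from geo import *
d=grab('top');c=cv2.resize(d['image'][175:310,235:370],None,fx=4.4,fy=4.4,interpolation=cv2.INTER_CUBIC);cv2.imwrite('pics/c4.png',c[:,:,::-1])
E
```

```text
time: 6.3
position: [0.5544, -0.0257, 0.223]
tool_rot: [2.926, 1.139, 0.004]
ft_force: [0.4, -0.9, 0.0]
grip_width: 0.965
time: 7.3
position: [0.4752, -0.1993, 0.2209]
tool_rot: [3.141, -0.049, 0.0]
ft_force: [0.9, -0.3, 0.3]
grip_width: 1.0
```

View pics/c4.png

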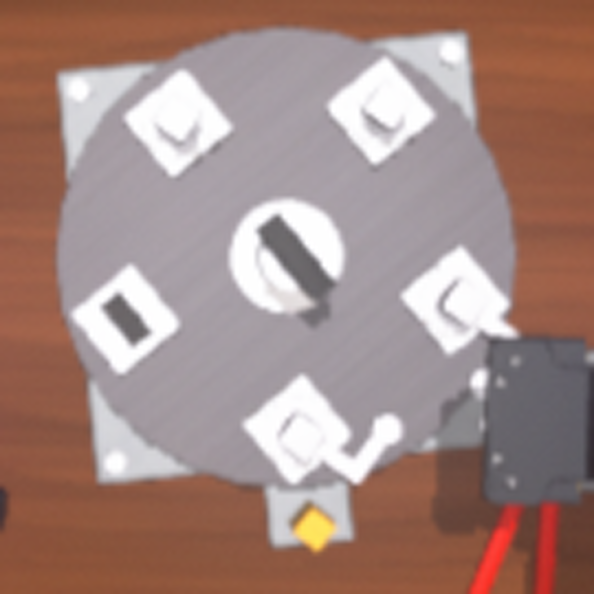

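The left guide's block now sits at about (299,429), close to the line to the pointer at (315,527). I'll refit with block centres 0° (179,121), 72° (127,320), 288° (382,110) and 216° (456,300).

```bash
cat >> geo.py <<'E'
def fit(d,cr):
    P={a:ray(d,235+u/4.4-.4,175+v/4.4-.4,.059)[:2] for a,(u,v) in cr.items()}
    f=lambda x:np.concatenate([P[a]-x[:2]-.1*np.array([np.cos(x[2]+np.radians(a)),np.sin(x[2]+np.radians(a))]) for a in P])
    r=least_squares(f,[.55,-.02,.4]); return r.x[:2],np.degrees(r.x[2]),(r.fun*1000).round(1)
E
python3 - <<'E'
from geo import *
d=grab("top")
print(fit(d,{0:(179,121),72:(127,320),144:(299,429),216:(456,300),288:(382,110)}))
print(ray(d,235+299/4.4-.4,175+429/4.4-.4,.059))
# head top centre crop (302,439)
print("head",ray(d,235+301/4.4-.4,175+439/4.4-.4,.108))
s,M,y=yaw_tool(); print(s["position"],y)
print(to_tool([.4522,-.0384,.106]))
E
```

```text
(array([ 0.55228906, -0.02790492]), np.float64(40.13359182034403), array([ 0.5, -0. , -0.7,  0.1,  0.2, -0. , -0.2,  0.2,  0.2, -0.2]))
[ 0.45272126 -0.03514039  0.059     ]
head [ 0.45129404 -0.03344095  0.108     ]
[ 0.47533013 -0.19927171  0.22088577] -91.47763069673587
[ -27.3 -160.2  114.9]
```

```bash
python3 -m inch '[[[-4,-25,0],[0,0,0]],[[-7,-40,0],[0,0,0]],[[-7,-40,0],[0,0,0]],[[-5,-35,0],[0,0,0]],[[-4,-24,0],[0,0,2]],[[0,0,10],[0,0,8]],[[0,0,15],[0,0,8]],[[0,0,15],[0,0,8]],[[0,0,15],[0,0,5]],[[0,0,10],[0,0,2.4]]]' 0 50
python3 - <<'E'
from geo import *
s,M,y=yaw_tool(); print(y, to_tool([.4523,-.0347,.106]))
E
```

```text
time: 8.4
position: [0.452, -0.0346, 0.1548]
tool_rot: [2.998, -0.939, -0.001]
ft_force: [0.2, 1.0, 0.3]
grip_width: 1.002
-124.78423554612391 [ 0.4 -0.1 48.8]
```

Position is right. Down, grip moderately, then shift 4 mm towards the front.

```bash
python3 -m inch '[[[0,0,6],[0,0,0]],[[0,0,10],[0,0,0]],[[0,0,12],[0,0,0]],[[0,0,10],[0,0,0]],[[0,0,7],[0,0,0]],[[0,0,4],[0,0,0]],[[0,0,0],[0,0,0]],[[0,0,0],[0,0,0]],[[0,0,0],[0,0,0]],[[0,0,0],[0,0,0]]]' 0 40
python3 -m inch '[[[0,0,0],[0,0,0]],[[0,0,0],[0,0,0]],[[0,0,0],[0,0,0]],[[0,0,0],[0,0,0]],[[0,0,0],[0,0,0]],[[0,0,0],[0,0,0]],[[0,0,0],[0,0,0]],[[0,0,0],[0,0,0]],[[0,0,0],[0,0,0]],[[0,0,0],[0,0,0]]]' 1 40
python3 - <<'E'
from geo import *
s,M,y=yaw_tool(); print(y, to_tool([.4526,-.0386,.106]),s["torque"])
E
```

```text
time: 9.4
position: [0.4528, -0.0347, 0.107]
tool_rot: [2.997, -0.941, 0.001]
ft_force: [-0.0, 0.1, 0.1]
grip_width: 0.999
time: 10.4
position: [0.4524, -0.0347, 0.1065]
tool_rot: [2.997, -0.941, -0.0]
ft_force: [0.2, -0.8, 0.5]
grip_width: 0.226
-124.8640196022507 [2.3 3.1 0.5] [ 0.04327077  0.04157338 -0.00750208]
```

```bash
python3 -m inch '[[[0.5,0.7,0],[0,0,-0.5]],[[1,1.2,0],[0,0,-1]],[[1,1.3,0],[0,0,-0.8]],[[0.2,0.3,0],[0,0,0]],[[0,0,0],[0,0,0]],[[0,0,0],[0,0,0]],[[0,0,0],[0,0,0]],[[0,0,0],[0,0,0]],[[0,0,0],[0,0,0]],[[0,0,0],[0,0,0]]]' 1 40
cat >> geo.py <<'E'
def yaw72(d,im):
    hsv=cv2.cvtColor(im,cv2.COLOR_RGB2HSV); m=((hsv[:,:,2]>185)&(hsv[:,:,1]<40)).astype(np.uint8)
    out=[]
    for c in cv2.findContours(m,cv2.RETR_EXTERNAL,cv2.CHAIN_APPROX_NONE)[0]:
        if cv2.contourArea(c)<4500: continue
        (u,v),sz,_=cv2.minAreaRect(c); p=ray(d,235+u/4.4-.4,175+v/4.4-.4,.059)[:2]
        q=p-[.552,-.0275]; out.append((round(u),round(v),np.round(sz),round(np.linalg.norm(q)*1000,1),np.degrees(np.arctan2(q[1],q[0])).round(2)))
    return out
E
python3 - <<'E'
from geo import *
s,M,y=yaw_tool(); print(y, to_tool([.4526,-.0386,.106]),s["ft_force"])
d=grab("top")
old=cv2.imread("pics/c4.png")[:,:,::-1].copy(); print(yaw72(d,old))
print(yaw72(d,cv2.resize(d['image'][175:310,235:370],None,fx=4.4,fy=4.4,interpolation=cv2.INTER_CUBIC)))
E
```

```text
time: 11.4
position: [0.4529, -0.039, 0.1066]
tool_rot: [-3.016, 0.881, -0.001]
ft_force: [0.7, 2.1, -0.8]
grip_width: 0.227
-122.55592395779104 [-0.5 -0.2  0.6] [ 0.68738384  2.13637331 -0.81036074]
[(326, 430, array([123., 127.]), np.float64(102.4), np.float64(-166.84)), (125, 319, array([84., 85.]), np.float64(100.5), np.float64(111.79)), (462, 309, array([108.,  84.]), np.float64(105.1), np.float64(-105.95)), (284, 253, array([111., 118.]), np.float64(2.7), np.float64(51.17)), (177, 122, array([83., 84.]), np.float64(100.6), np.float64(40.29)), (380, 110, array([84., 84.]), np.float64(100.0), np.float64(-31.34))]
[(127, 323, array([84., 84.]), np.float64(100.5), np.float64(113.34)), (484, 336, array([187.,  88.]), np.float64(121.8), np.float64(-111.37)), (284, 253, array([111., 116.]), np.float64(2.7), np.float64(49.56)), (174, 125, array([83., 83.]), np.float64(100.6), np.float64(41.7)), (376, 107, array([84., 83.]), np.float64(100.1), np.float64(-29.86))]
```

```bash
python3 -m inch '[[[0.6,0.8,0],[0,0,-3]],[[0,0,0],[0,0,-8]],[[0,0,0],[0,0,-8.5]],[[0,0,0],[0,0,-8.5]],[[0,0,0],[0,0,-8.5]],[[0,0,0],[0,0,-8.5]],[[0,0,0],[0,0,-8.5]],[[0,0,0],[0,0,-8.5]],[[0,0,0],[0,0,-8]],[[0,0,0],[0,0,-4]]]' 1 40
python3 - <<'E'
from geo import *
s,M,y=yaw_tool(); print(y, to_tool([.4526,-.0386,.106]),s["torque"])
d=grab("top")
print(yaw72(d,cv2.resize(d['image'][175:310,235:370],None,fx=4.4,fy=4.4,interpolation=cv2.INTER_CUBIC)))
E
```

```text
time: 12.45
position: [0.4524, -0.0407, 0.1065]
tool_rot: [2.936, 1.117, -0.002]
ft_force: [1.0, 1.1, 1.2]
grip_width: 0.223
-48.32960602672041 [ 1.5 -1.4  0.5] [ 0.34523865  0.07351957 -0.0394857 ]
[(130, 328, array([84., 83.]), np.float64(100.3), np.float64(115.22)), (481, 300, array([132.,  60.]), np.float64(114.3), np.float64(-101.96)), (284, 253, array([110., 116.]), np.float64(2.9), np.float64(53.34)), (170, 128, array([83., 83.]), np.float64(100.7), np.float64(43.5)), (371, 105, array([84., 82.]), np.float64(100.2), np.float64(-28.09))]
```

```bash
python3 -m inch '[[[-1,1,-1],[0,0,0]],[[0,0,-2],[0,0,0]],[[0,0,-3],[0,0,0]],[[0,0,-4],[0,0,0]],[[0,0,-4],[0,0,0]],[[0,0,-4],[0,0,0]],[[0,0,-4],[0,0,0]],[[0,0,-4],[0,0,0]],[[0,0,-4],[0,0,0]],[[0,0,-2],[0,0,0]]]' 1 40
python3 - <<'E'
from geo import *
d=grab("top")
print(yaw72(d,cv2.resize(d['image'][175:310,235:370],None,fx=4.4,fy=4.4,interpolation=cv2.INTER_CUBIC)))
im=d["image"];hsv=cv2.cvtColor(im,cv2.COLOR_RGB2HSV)
m=((hsv[:,:,0]>100)&(hsv[:,:,0]<125)&(hsv[:,:,1]>120)).astype(np.uint8)
for c in cv2.findContours(m,cv2.RETR_EXTERNAL,cv2.CHAIN_APPROX_SIMPLE)[0]:
    if 3000<cv2.contourArea(c)<9000:
        (u,v),sz,a=cv2.minAreaRect(c); print((u,v),sz,a,ray(d,u,v,.058))
print("can",ray(d,180,192,.16)); s,M,y=yaw_tool(); print(y,s["position"],s["ft_force"])
d=grab('side');c=cv2.resize(d['image'][150:270,240:400],None,fx=4,fy=4);cv2.imwrite('pics/c5.png',c[:,:,::-1])
E
```

```text
time: 13.5
position: [0.4529, -0.0416, 0.1391]
tool_rot: [2.938, 1.111, 0.0]
ft_force: [0.1, 0.4, -1.2]
grip_width: 0.226
[(130, 329, array([84., 84.]), np.float64(100.4), np.float64(115.41)), (479, 294, array([129.,  71.]), np.float64(112.3), np.float64(-100.26)), (284, 253, array([110., 116.]), np.float64(2.9), np.float64(53.34)), (169, 129, array([83., 84.]), np.float64(100.6), np.float64(43.92)), (370, 104, array([84., 82.]), np.float64(100.2), np.float64(-27.78))]
(415.3638916015625, 271.4733581542969) (79.81287384033203, 67.29431915283203) 81.4163818359375 [ 0.45827045 -0.32138217  0.058     ]
(156.50672912597656, 255.07081604003906) (79.30781555175781, 67.36186981201172) 84.5596694946289 [0.49041025 0.33560164 0.058     ]
can [0.64263209 0.2581456  0.16      ]
-48.56157174331342 [ 0.45303651 -0.04158664  0.13915162] [-0.67402899 -0.13020805 -0.48775079]
```

View pics/c5.png

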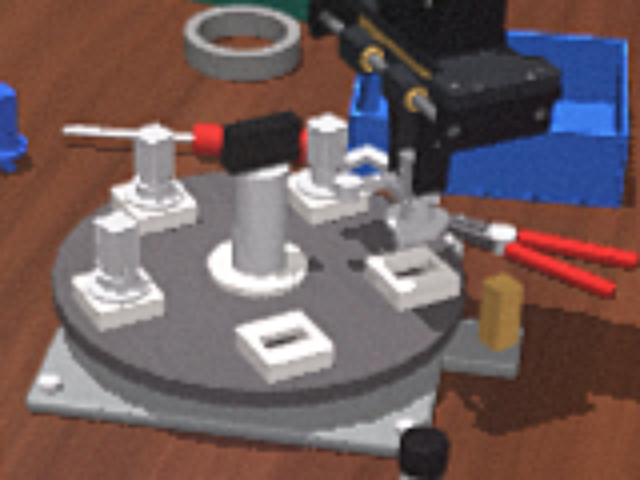

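The side crop shows the guide clear of its slot: empty socket at about (415,275), guide above it, turret undisturbed. Next, carry it to the left bin.

```bash
python3 -m inch '[[[0,0,-15],[0,0,0]],[[0,0,-25],[0,0,0]],[[0,0,-20],[0,0,0]],[[10,-10,-6],[0,0,0]],[[22,-21,0],[0,0,0]],[[30,-29,0],[0,0,0]],[[30,-29,0],[0,0,0]],[[30,-29,0],[0,0,0]],[[30,-29,0],[0,0,0]],[[30,-29,0],[0,0,0]]]' 1 40
python3 -m inch '[[[30,-29,0],[0,0,0]],[[27,-25,0],[0,0,0]],[[20,-18,0],[0,0,0]],[[12,-11,0],[0,0,0]],[[5,-4,5],[0,0,0]],[[0,0,12],[0,0,0]],[[0,0,20],[0,0,0]],[[0,0,20],[0,0,0]],[[0,0,15],[0,0,0]],[[0,0,8],[0,0,0]]]' 1 40
python3 -c "
from geo import *
s,M,y=yaw_tool(); print(y,to_tool([.485,.341,.068]),s['ft_force'])"
```

```text
time: 14.6
position: [0.4717, 0.2135, 0.2039]
tool_rot: [-2.938, -1.112, 0.001]
ft_force: [0.7, -0.1, -1.0]
grip_width: 0.228
time: 15.6
position: [0.4849, 0.3364, 0.1222]
tool_rot: [2.938, 1.109, -0.005]
ft_force: [0.3, 0.2, -1.6]
grip_width: 0.224
-48.633045238222586 [ 3.2 -3.4 54.2] [ 0.34863602  0.15907059 -1.60342721]
```

```bash
python3 -m inch '[[[0,0,8],[0,0,0]],[[0,0,12],[0,0,0]],[[0,0,10],[0,0,0]],[[0,0,8],[0,0,0]],[[0,0,6],[0,0,0]],[[0,0,4],[0,0,0]],[[0,0,3],[0,0,0]],[[0,0,2],[0,0,0]],[[0,0,0],[0,0,0]],[[0,0,0],[0,0,0]]]' 1 40
python3 -c "
from geo import *
s,M,y=yaw_tool(); print(y,s['ft_force'])"
```

```text
time: 16.6
position: [0.4858, 0.3385, 0.0717]
tool_rot: [2.938, 1.111, 0.001]
ft_force: [-0.9, -0.5, -1.1]
grip_width: 0.227
-48.56068451614462 [-0.93164203 -0.53659875 -1.14334435]
```

```bash
python3 -m inch '[[[0,0,2],[0,0,0]],[[0,0,2],[0,0,0]],[[0,0,2],[0,0,0]],[[0,0,0.5],[0,0,0]],[[0,0,0.5],[0,0,0]],[[0,0,0],[0,0,0]],[[0,0,0],[0,0,0]],[[0,0,0],[0,0,0]],[[0,0,0],[0,0,0]],[[0,0,0],[0,0,0]]]' 1 40
python3 -m inch '[[[0,0,0],[0,0,0]],[[0,0,0],[0,0,0]],[[0,0,0],[0,0,0]],[[0,0,0],[0,0,0]],[[0,0,0],[0,0,0]],[[0,0,-6],[0,0,0]],[[0,0,-15],[0,0,0]],[[0,0,-30],[0,0,0]],[[0,0,-40],[0,0,0]],[[0,0,-40],[0,0,0]]]' 0.4 20
python3 -c "
from geo import *
s,M,y=yaw_tool(); print(y,s['ft_force'],to_tool([.552,-.027,.21]))"
```

```text
time: 17.6
position: [0.4856, 0.3383, 0.0646]
tool_rot: [2.938, 1.111, -0.0]
ft_force: [-0.3, -1.8, 1.3]
grip_width: 0.229
time: 18.6
position: [0.4853, 0.3386, 0.198]
tool_rot: [-2.938, -1.112, -0.001]
ft_force: [-0.3, 0.9, -0.5]
grip_width: 0.602
-48.52449159613911 [-0.26527207  0.93383729 -0.49438404] [-192.1  318.1  -12.1]
```

```bash
python3 -m inch '[[[-10,16,-2],[0,0,0]],[[-22,37,-4],[0,0,0]],[[-26,43,-4],[0,0,0]],[[-26,43,-2],[0,0,0]],[[-26,43,0],[0,0,0]],[[-26,43,0],[0,0,0]],[[-24,39,0],[0,0,0]],[[-16,28,0],[0,0,0]],[[-10,16,0],[0,0,0]],[[-6,10,0],[0,0,-2.4]]]' 0 50
python3 -c "
from geo import *
s,M,y=yaw_tool(); print(y,s['ft_force'],to_tool([.5525,-.0265,.145]))"
```

```text
time: 19.6
position: [0.5524, -0.0283, 0.2088]
tool_rot: [2.914, 1.169, 0.002]
ft_force: [0.9, 0.4, 0.3]
grip_width: 1.002
-46.27591718881587 [0.87135602 0.38270813 0.3203837 ] [ 1.3 -1.3 63.8]
```

```bash
python3 -m inch '[[[1,-1,8],[0,0,0]],[[0,0,12],[0,0,0]],[[0,0,14],[0,0,0]],[[0,0,14],[0,0,0]],[[0,0,10],[0,0,0]],[[0,0,5],[0,0,0]],[[0,0,1],[0,0,0]],[[0,0,0],[0,0,0]],[[0,0,0],[0,0,0]],[[0,0,0],[0,0,0]]]' 0 55
python3 -m inch '[[[0,0,0],[0,0,0]],[[0,0,0],[0,0,0]],[[0,0,0],[0,0,0]],[[0,0,0],[0,0,0]],[[0,0,0],[0,0,0]],[[0,0,0],[0,0,0]],[[0,0,0],[0,0,2]],[[0,0,0],[0,0,3]],[[0,0,0],[0,0,5]],[[0,0,0],[0,0,5]]]' 1 55
python3 -m inch '[[[0,0,0],[0,0,6]],[[0,0,0],[0,0,7]],[[0,0,0],[0,0,8]],[[0,0,0],[0,0,8]],[[0,0,0],[0,0,8]],[[0,0,0],[0,0,8]],[[0,0,0],[0,0,7]],[[0,0,0],[0,0,5]],[[0,0,0],[0,0,3]],[[0,0,0],[0,0,0]]]' 1 55
python3 - <<'E'
from geo import *
s,M,y=yaw_tool(); print(y,s["position"],s["torque"])
d=grab("top")
c=cv2.resize(d['image'][175:310,235:370],None,fx=4.4,fy=4.4,interpolation=cv2.INTER_CUBIC);cv2.imwrite('pics/c6.png',c[:,:,::-1])
for q in yaw72(d,c): print(q)
E
```

```text
time: 20.6
position: [0.5524, -0.0246, 0.1441]
tool_rot: [2.914, 1.172, 0.001]
ft_force: [0.4, -0.2, 0.4]
grip_width: 1.003
time: 21.6
position: [0.5523, -0.025, 0.1434]
tool_rot: [3.042, 0.779, 0.001]
ft_force: [1.2, -2.9, -1.6]
grip_width: 0.212
time: 22.6
position: [0.5512, -0.0266, 0.1434]
tool_rot: [3.023, -0.844, -0.002]
ft_force: [-2.4, -4.6, 2.5]
grip_width: 0.178
-121.21604685864277 [ 0.55118347 -0.02655485  0.14336244] [-0.97518411  0.80494427  0.09124877]
(128, 324, array([84., 84.]), np.float64(100.4), np.float64(113.8))
(375, 107, array([83., 82.]), np.float64(100.0), np.float64(-29.68))
```

```bash
python3 -m inch '[[[0,0,0],[0,0,0]],[[0,0,0],[0,0,0]],[[0,0,0],[0,0,0]],[[0,0,0],[0,0,0]],[[0,0,-5],[0,0,0]],[[0,0,-12],[0,0,0]],[[0,0,-16],[0,0,0]],[[0,0,-16],[0,0,0]],[[0,0,-12],[0,0,0]],[[0,0,-6],[0,0,0]]]' 0 50
python3 -m inch '[[[-10,8,0],[0,0,0]],[[-22,17,0],[0,0,0]],[[-22,17,0],[0,0,0]],[[-16,12,0],[0,0,0]],[[-8,6,0],[0,0,-2]],[[0,0,5],[0,0,-6]],[[0,0,12],[0,0,-6]],[[0,0,15],[0,0,-2]],[[0,0,10],[0,0,0]],[[0,0,5],[0,0,0]]]' 0 50
python3 - <<'E'
from geo import *
s,M,y=yaw_tool(); print(y,to_tool([.4525,-.0380,.107]))
d=grab("top")
c=cv2.resize(d['image'][175:310,235:370],None,fx=4.4,fy=4.4,interpolation=cv2.INTER_CUBIC)
for q in yaw72(d,c): print(q)
d=grab('side');c=cv2.resize(d['image'][150:370,220:400],None,fx=3,fy=2.7);cv2.imwrite('pics/c7.png',c[:,:,::-1])
E
```

```text
time: 23.65
position: [0.5528, -0.0244, 0.2125]
tool_rot: [-3.026, 0.843, -0.004]
ft_force: [1.1, -0.2, 0.6]
grip_width: 0.966
time: 24.65
position: [0.4535, -0.0354, 0.1625]
tool_rot: [-3.114, 0.416, 0.003]
ft_force: [0.4, -0.5, -0.2]
grip_width: 1.001
-105.20588627160778 [-0.2  2.7 55.5]
(127, 324, array([83., 84.]), np.float64(100.5), np.float64(113.69))
(456, 295, array([83., 83.]), np.float64(99.7), np.float64(-101.97))
(285, 257, array([117., 113.]), np.float64(1.8), np.float64(105.42))
(173, 126, array([83., 83.]), np.float64(100.4), np.float64(42.07))
(375, 107, array([83., 82.]), np.float64(100.0), np.float64(-29.66))
```

View pics/c7.png

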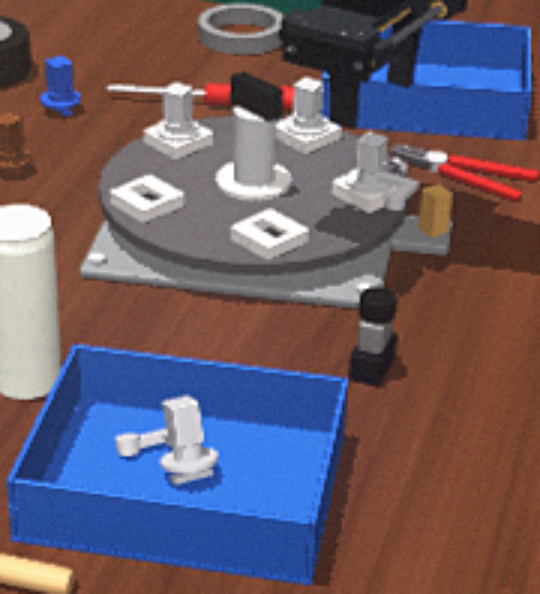

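The side crop shows the left guide standing in the left bin at (185,440). The right guide is by the pointer at (375,165), and the turret yaw of −30.0° is within 0.4° of target. I'll go down and grip.

```bash
python3 -m inch '[[[0,1,6],[0,0,0]],[[0,1.5,10],[0,0,0]],[[0,0,12],[0,0,0]],[[0,0,12],[0,0,0]],[[0,0,9],[0,0,0]],[[0,0,5],[0,0,0]],[[0,0,1],[0,0,0]],[[0,0,0],[0,0,0]],[[0,0,0],[0,0,0]],[[0,0,0],[0,0,0]]]' 0 40
python3 -m inch '[[[0,0,0],[0,0,0]],[[0,0,0],[0,0,0]],[[0,0,0],[0,0,0]],[[0,0,0],[0,0,0]],[[0,0,0],[0,0,0]],[[0,0,0],[0,0,0]],[[0,0,0],[0,0,0]],[[0,0,0],[0,0,0]],[[0,0,0],[0,0,0]],[[0,0,0],[0,0,0]]]' 1 40
python3 - <<'E'
from geo import *
s,M,y=yaw_tool(); print(y,to_tool([.4525,-.0383,.107]),s["torque"])
d=grab("top")
c=cv2.resize(d['image'][175:310,235:370],None,fx=4.4,fy=4.4,interpolation=cv2.INTER_CUBIC)
for q in yaw72(d,c): print(q)
E
```

```text
time: 25.75
position: [0.4539, -0.038, 0.1089]
tool_rot: [3.114, -0.414, 0.001]
ft_force: [-0.7, 1.2, -0.9]
grip_width: 0.999
time: 26.75
position: [0.4535, -0.0379, 0.1085]
tool_rot: [-3.114, 0.414, -0.0]
ft_force: [-0.4, 0.3, -0.0]
grip_width: 0.226
-105.15495595280917 [-0.9  0.7  1.5] [ 0.10604137 -0.00144188  0.04233393]
(127, 324, array([83., 84.]), np.float64(100.5), np.float64(113.65))
(456, 294, array([83., 83.]), np.float64(99.6), np.float64(-101.96))
(285, 257, array([117., 113.]), np.float64(1.8), np.float64(104.81))
(173, 126, array([83., 83.]), np.float64(100.4), np.float64(42.07))
(375, 107, array([83., 83.]), np.float64(99.9), np.float64(-29.66))
```

```bash
python3 -m inch '[[[0,0,0],[0,0,-3]],[[0,0,0],[0,0,-8]],[[0,0,0],[0,0,-8.5]],[[0,0,0],[0,0,-8.5]],[[0,0,0],[0,0,-8.5]],[[0,0,0],[0,0,-8.5]],[[0,0,0],[0,0,-8.5]],[[0,0,0],[0,0,-8.5]],[[0,0,0],[0,0,-8]],[[0,0,0],[0,0,-5]]]' 1 40
python3 - <<'E'
from geo import *
s,M,y=yaw_tool(); print(y, to_tool([.4525,-.0383,.107]),s["torque"])
d=grab("top")
c=cv2.resize(d['image'][175:310,235:370],None,fx=4.4,fy=4.4,interpolation=cv2.INTER_CUBIC)
for q in yaw72(d,c): print(q)
E
```

```text
time: 27.8
position: [0.4528, -0.0373, 0.1085]
tool_rot: [-2.718, -1.573, 0.002]
ft_force: [-2.5, 0.7, 3.2]
grip_width: 0.225
-29.88417842168945 [-1.   0.3  1.5] [ 0.39977848  0.51856453 -0.12287038]
(128, 325, array([83., 84.]), np.float64(100.4), np.float64(113.96))
(284, 256, array([115., 113.]), np.float64(2.1), np.float64(94.94))
(172, 126, array([83., 84.]), np.float64(100.5), np.float64(42.43))
(374, 107, array([83., 83.]), np.float64(99.9), np.float64(-29.37))
```

```bash
python3 -m inch '[[[0,0,-1],[0,0,0]],[[0,0,-2],[0,0,0]],[[0,0,-3],[0,0,0]],[[0,0,-4],[0,0,0]],[[0,0,-4],[0,0,0]],[[0,0,-4],[0,0,0]],[[0,0,-4],[0,0,0]],[[0,0,-4],[0,0,0]],[[0,0,-4],[0,0,0]],[[0,0,-2],[0,0,0]]]' 1 40
python3 - <<'E'
from geo import *
d=grab("top")
c=cv2.resize(d['image'][175:310,235:370],None,fx=4.4,fy=4.4,interpolation=cv2.INTER_CUBIC)
for q in yaw72(d,c): print(q)
s,M,y=yaw_tool(); print(y,s["ft_force"],to_tool([.455,-.325,.2]))
E
```

```text
time: 28.85
position: [0.4537, -0.038, 0.141]
tool_rot: [2.722, 1.567, 0.001]
ft_force: [0.3, -0.6, -0.5]
grip_width: 0.225
(128, 325, array([83., 84.]), np.float64(100.5), np.float64(113.99))
(285, 257, array([117., 113.]), np.float64(1.8), np.float64(104.77))
(172, 126, array([83., 84.]), np.float64(100.5), np.float64(42.38))
(375, 107, array([83., 83.]), np.float64(100.0), np.float64(-29.37))
-30.16369393328575 [ 0.31478238  0.70448516 -1.50589771] [-247.5  145.3  -58.8]
```

```bash
python3 -m inch '[[[0,0,-15],[0,0,0]],[[0,0,-25],[0,0,0]],[[0,0,-18],[0,0,0]],[[-10,6,-3],[0,0,0]],[[-24,15,0],[0,0,0]],[[-32,21,0],[0,0,0]],[[-36,23,0],[0,0,0]],[[-36,23,0],[0,0,0]],[[-36,23,0],[0,0,0]],[[-28,18,0],[0,0,0]]]' 1 40
python3 -m inch '[[[-18,11,0],[0,0,0]],[[-9,6,0],[0,0,0]],[[-5,3,4],[0,0,0]],[[0,0,10],[0,0,0]],[[0,0,18],[0,0,0]],[[0,0,22],[0,0,0]],[[0,0,22],[0,0,0]],[[0,0,18],[0,0,0]],[[0,0,10],[0,0,0]],[[0,0,5],[0,0,0]]]' 1 40
python3 - <<'E'
from geo import *
s,M,y=yaw_tool(); print(y,s["ft_force"],to_tool([.465,-.315,.067]))
E
```

```text
time: 29.9
position: [0.4619, -0.2813, 0.1999]
tool_rot: [-2.725, -1.563, 0.003]
ft_force: [-0.7, 0.5, -1.5]
grip_width: 0.224
time: 30.9
position: [0.4645, -0.3133, 0.0913]
tool_rot: [-2.72, -1.569, 0.001]
ft_force: [-0.4, 0.6, -1.6]
grip_width: 0.228
-30.041585400985884 [-0.43407568  0.57473374 -1.63217324] [-1.2  1.3 24.3]
```

```bash
python3 -m inch '[[[0,0,4],[0,0,0]],[[0,0,6],[0,0,0]],[[0,0,5],[0,0,0]],[[0,0,3],[0,0,0]],[[0,0,2],[0,0,0]],[[0,0,1.5],[0,0,0]],[[0,0,1],[0,0,0]],[[0,0,0.5],[0,0,0]],[[0,0,0],[0,0,0]],[[0,0,0],[0,0,0]]]' 1 40
python3 -c "
from geo import *
s,M,y=yaw_tool(); print(s['position'],s['ft_force'])"
```

```text
time: 31.9
position: [0.4649, -0.3152, 0.0696]
tool_rot: [2.723, 1.567, 0.0]
ft_force: [-0.3, -0.4, -0.9]
grip_width: 0.226
[ 0.46485427 -0.31515051  0.0696253 ] [-0.33725721 -0.40209161 -0.89160547]
```

```bash
python3 -m inch '[[[0,0,1],[0,0,0]],[[0,0,1],[0,0,0]],[[0,0,0.5],[0,0,0]],[[0,0,0.5],[0,0,0]],[[0,0,0.4],[0,0,0]],[[0,0,0],[0,0,0]],[[0,0,0],[0,0,0]],[[0,0,0],[0,0,0]],[[0,0,0],[0,0,0]],[[0,0,0],[0,0,0]]]' 1 40
python3 -m inch '[[[0,0,0],[0,0,0]],[[0,0,0],[0,0,0]],[[0,0,0],[0,0,0]],[[0,0,0],[0,0,0]],[[0,0,0],[0,0,0]],[[0,0,-6],[0,0,0]],[[0,0,-15],[0,0,0]],[[0,0,-30],[0,0,0]],[[0,0,-40],[0,0,0]],[[0,0,-40],[0,0,0]]]' 0.4 20
python3 -m inch '[[[0,0,-30],[0,0,0]],[[0,0,-30],[0,0,0]],[[-20,0,-20],[0,0,0]],[[-30,0,0],[0,0,0]],[[-40,0,0],[0,0,0]],[[-40,0,0],[0,0,0]],[[-30,0,0],[0,0,0]],[[-20,0,0],[0,0,0]],[[0,0,0],[0,0,0]],[[0,0,0],[0,0,0]]]' 0.4 20
python3 -c "
from h import *
grab('top','end_top.png');grab('side','end_side.png')
a=cv2.imread('pics/end_top.png')[160:340,90:490];b=cv2.imread('pics/end_side.png')[120:380,200:420]
cv2.imwrite('pics/end.png',np.hstack([cv2.resize(a,(480,216)).copy() if 0 else cv2.copyMakeBorder(cv2.resize(a,None,fx=1.1,fy=1.1),0,322,0,0,cv2.BORDER_CONSTANT),cv2.resize(b,(360,520))]))"
```

```text
time: 32.9
position: [0.4648, -0.3151, 0.0665]
tool_rot: [2.723, 1.567, -0.0]
ft_force: [-2.5, 1.8, 5.5]
grip_width: 0.228
time: 33.9
position: [0.4647, -0.3149, 0.1997]
tool_rot: [2.722, 1.567, 0.0]
ft_force: [1.2, -0.9, 0.9]
grip_width: 0.598
time: 34.9
position: [0.3748, -0.4703, 0.2781]
tool_rot: [2.722, 1.566, 0.002]
ft_force: [0.7, 1.2, 0.2]
grip_width: 0.599
```

View pics/end.png

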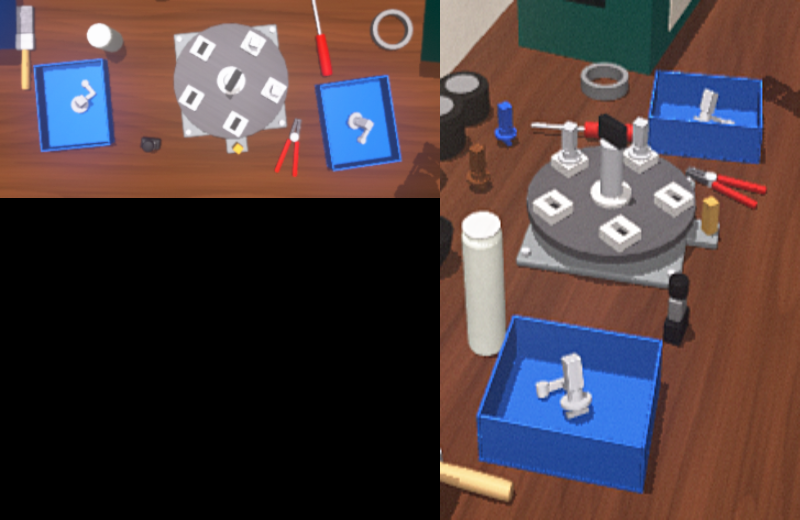

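Both guides are in their bins: the left one at (80,103) and the right one at (360,125) in the top part. The straight guides are still seated and the other things have not moved. Handing in.

```bash
python3 -c "
from bench import close_job
print(close_job())"
```

```text
the job is handed in; nothing more can be done
None
```

The job is done and handed in at about 35 s. Both handed guides were unscrewed at the pointer and lowered into their bins: the left-hand one (at 144°) into the left bin first, then the right-hand one (at 216°) into the right bin.

**Last checks:**
- The final pictures show one guide in each bin. The right one seems to lean slightly.
- Both straight guides are still screwed in. By eye, the other things are where they were, and the gripper stands clear.
- Each guide touched the bin floor before I let go. The highest force reading at the end of a move was about 6 N.

**Disagreed:** The first turn of the turret fell about 2.3° short. I corrected it by pushing on the gripped guide, which left it about 0.7° short. Unscrewing then carried the turret on, and the left guide was lifted out about 1.1–1.5° past the front. The right guide was within about 0.4° of the front.

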